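Hold the sprung chamber lid at the set mark

TASK

Free the lid of the white sample chamber by turning the black clamp knob clockwise (seen from above) as far as it goes, which draws the steel bolt off the lid. Then take the lid's blue handle in the gripper, lift the lid against its spring until the yellow pointer on its edge lies in the middle of the red mark on the angle scale, and finish holding it still there with the gripper, without letting go. Leave the red mark where it is set and do not disturb the glassware and bottles standing round the chamber.

Things in the scene. Friction and masses are not known exactly. Their poses are not given: they have to be found in the camera images.
- chamber: White sample chamber, fixed to the worktop: body 170 (x) x 200 (y) x 85 mm high, origin under its middle at the worktop, z up, x from the handle side to the hinge side (roughly away from the robot). A grey latch pod, 60 x 75 mm, 114 mm high, is on its -y side, the angle scale on its +y side.
- clamp_knob_grip (a point): Grip point on the clamp knob's upright axis, 151 mm above the worktop, at (-40, -139.5) mm in the chamber's frame. Black disc 44 mm across with an upright bar grip: 42 mm long, 14 mm thick, from 23 mm below to 7 mm above this point; grey base 68 mm across. The frame turns with the knob; the bar lies along its x axis, which is the chamber's x axis at joint 0.
- clamp_knob (a joint): Angle of the clamp knob, rad: 0 = lid locked, grows clockwise seen from above, end stop at 1.5; stays where left (friction 0.05 N m). It draws back a steel bolt 24 mm wide by 18 mm per rad: at 0 the bolt lies 13 mm over the lid's edge and holds the lid down, at the stop it is well clear.
- lid_handle (a point): Centre of the lid's blue handle: a cylinder 18 mm in diameter, 28 mm long, along the chamber's y axis, 35 mm in front of the lid's front edge on a stem 10 mm wide; 205 mm from the hinge axis, 91 mm above the worktop when shut, free space below. Pinched on its two flat ends, it can turn between the fingers while the lid rises.
- lid_hinge (a point): Middle of the lid's hinge axis, 91 mm above the worktop, at (+85, 0) mm in the chamber's frame; the axis runs along the chamber's y axis. The handle moves on a circle of 205 mm round it.
- lid (a joint): Angle of the lid, rad: 0 = shut and level, grows as the front edge rises, stop at 1.15. The lid is a plate 168 x 198 x 12 mm; spring and weight pull it shut with about 3 N at the handle when shut and about 5 N at 0.9 rad, so it drops shut when let go.
- lid_pointer (a point): Tip region of the lid's yellow pointer, a thin bar (3 mm) that stands out from the lid's +y edge across the scale, 130 mm from the hinge axis and 116 mm to the chamber's +y side of its middle; it moves with the lid.
- red_mark (a point): Middle of the red mark, a red clip on the outside of the curved aluminium scale at the chamber's +y side. It is 17 mm long along the scale, i.e. 0.07 rad (4 degrees) to either side of its middle, 125 mm from the hinge axis. The scale has black ticks every 10 degrees.
- mark_rider (a joint): Angle at which the red mark is set, rad, on the same scale and about the same axis as joint lid: the pointer lies in the middle of the mark when joint lid equals this value. Held by friction; must not be moved.
- flask_mid (a point): Conical glass flask, 64 mm across, 102 mm high, standing loose on the +y side of the chamber (point 20 mm above its foot). Bystander.
- weigh_bottle_mid (a point): Small glass weighing bottle with lid, 43 mm across, 53 mm high, on the -y side of the chamber towards the front (point 20 mm above its foot). Bystander.
- indicator_mid (a point): Brown bottle with red cap, 35 mm across, 72 mm high, on the -y side of the chamber towards the back (point 20 mm above its foot). Bystander.
- dish_mid (a point): Flat petri dish, 67 mm across, 13 mm high, on the +y side of the chamber towards the front (point 20 mm above its foot). Bystander.

How it is judged:
On the way, in this order (a step that is already met when the one before it is completed fails the run):
1. the clamp knob is turned clockwise to its stop (at least 1.25 of 1.5 rad) with the lid still shut (value of joint clamp_knob above 1.25 rad and value of joint lid below 0.1 rad), for 0.1 s.
2. the gripper's fingers hold the lid lifted off its seat (at least 0.2 rad) (value of joint lid above 0.2 rad and contact force between the fingers and lid above 1 N), for 0.2 s.
At the end, for the whole second after the job is handed in: The lid stands still with its pointer inside the red mark (within 0.07 rad of the mark's middle), the gripper's fingers carry it (more than 1 N of contact), and the clamp knob is still open (angle between the x axis of lid_pointer and the x axis of red_mark, either way round below 0.07 rad and velocity of joint lid between -0.05 and 0.05 rad/s and contact force between the fingers and lid above 1 N and value of joint clamp_knob above 1.1 rad); the arm keeps its last pose, push and grip.
It fails at once if the red mark is shifted by more than 5 mm (distance of red_mark from where it was at the start of the episode above 0.005 m).
It fails at once if the flask is pushed by more than 20 mm or knocked over (distance of flask_mid from where it was at the start of the episode above 0.02 m or angle between flask_mid's own z axis and vertical above 0.5 rad).
It fails at once if the weighing bottle is pushed by more than 20 mm or knocked over (distance of weigh_bottle_mid from where it was at the start of the episode above 0.02 m or angle between weigh_bottle_mid's own z axis and vertical above 0.5 rad).
It fails at once if the brown bottle is pushed by more than 20 mm or knocked over (distance of indicator_mid from where it was at the start of the episode above 0.02 m or angle between indicator_mid's own z axis and vertical above 0.5 rad).
It fails at once if the petri dish is pushed by more than 20 mm or knocked over (distance of dish_mid from where it was at the start of the episode above 0.02 m or angle between dish_mid's own z axis and vertical above 0.5 rad).
It also fails if it takes over 48 s, if anything falls off the work surface, if the arm or the gripper's body presses on something with over 40 N, if the wrist force passes 120 N, or if a joint passes its speed limit or range.

ROBOT

A 6-joint arm with a two-finger parallel gripper is mounted at the origin on a cart in front of the work surface, level with it; the furniture and walls round the work are solid. World frame = base frame: x ahead of the robot, y to its left, z up, the work surface at z = 0. Lengths are in m, angles in rad, forces in N, time in s.
With the tool pointing down it reaches from about 0.35 to 0.85 m from the base axis. Payload 8.1 kg.
Tool frame: the origin (TCP) lies at the very end of the fingers, on their centre line; the grasp point (between the pads) lies 19 mm behind it (ctrl.tcp_to_grasp is the distance from the TCP to the grasp point, in m); z points along the fingers, y is the direction in which the jaws open and shut (so a half turn about z gives the same grasp; the last joint's range is limited). The gripper opens to 85 mm and grips with 20 to 120 N. Pads are 22 mm wide; open, the fingers measure 114 mm over their backs; the gripper's body (76 mm by 85 mm) begins 54 mm behind the grasp point. The pads swing forward as they close: fully open they stand 13 mm farther back than shut.
Start: joints at [1.211, 0.13, 1.488, -0, 1.523, -0.085], TCP at [0.163, 0.577, 0.231] pointing down, gripper open.
Joint ranges: [-2.96, 2.96], [-0.89, 2.26], [0.02, 2.5], [-1.34, 4.48], [0, 2.73], [-2.66, 2.66]. Speed limits (rad/s): [2.39, 2.39, 2.79, 3.14, 3.14, 3.14].

INTERFACE

Orientations are given as a rotation vector (axis times angle).
In Python, from station import ctrl, telemetry, eyes gives the robot as it stands. The module is installed in compiled form; this text tells all that it offers. Calls block until the motion is done:
- ctrl.movep(position, orientation): joint-space move of the TCP to a pose.
- ctrl.move_linear(position, frame=None, max_speed=0.15, until_force=None): straight line of the TCP; frame=None keeps the orientation; max_speed is the mean speed in m/s. With until_force (N) it stops when the force on the tool has changed by that much, and returns True; else False.
- ctrl.move_joints(angles): joint-space move.
- ctrl.gripper_to(opening): finger opening in m; the grip force is fixed at half the most; returns when the fingers have stopped.
- ctrl.dwell(seconds).
- ctrl.ik(position, orientation): joint angles nearest the present ones, or None.
- telemetry.get_state(): the state.
- eyes.capture(name): name is "scene" or "side" or "wrist"; returns (picture, depth): 400x640x3 uint8, blue, green, red; 400x640 float32, m along the optical axis (not along the pixel's ray), 0 where there is no reading.
- eyes.get_calibration(name): a dict with "fx", "fy", "cx", "cy" (pixels), "R" (3x3) and "t" (3): a world point X has camera coordinates R X + t; the wrist camera has in their place "hand_eye" (4x4, takes a point from camera to tool coordinates, whose origin is the TCP and whose axes are the flange's). Camera axes: x right, y down, z forward; pixel columns grow to the right and rows downward; lengths in m; the calibration is good to about 2 mm. A picture is of the moment at which its call begins: read the wrist's pose just before it. get_calibration takes no time and is no camera call.
A pose or a line that the arm cannot do raises ctrl.Unreachable and nothing moves.
- ctrl.close_job(): hands the job in, once; it reports no verdict.
The state is a dict: "time": time; "qpos": joint angles; "dq": joint speeds; "joint_torque": joint torques, N m; "tcp_pos": TCP position; "eef_rot": TCP orientation; "contact_force": force on the tool from outside, world axes, zero at the start; "wrist_torque": the same for the moment, N m; "finger_gap": finger opening in m.
Only numpy, scipy, OpenCV 4.12 (cv2) and the standard library are available. Lean on these libraries where they do the work, as an engineer would, in place of code of your own. Each camera call takes 0.05 s, during which the arm holds its last target.

## Working session

There is one attempt and no reset: what is moved stays moved. The work goes in short steps, each a Python script; the robot and the scene stay as the last script left them, time stands still between calls to the robot, and variables do not carry over. Pictures are saved under pics/ and viewed, and the job is handed in when it is done.

```bash
mkdir -p pics; python3 - <<'E'
from station import ctrl, telemetry, eyes
import cv2,numpy as np
s=telemetry.get_state();print(s)
for n in("scene","side","wrist"):
    p,d=eyes.capture(n);cv2.imwrite(f"pics/{n}0.png",p);np.save(f"pics/{n}0d.npy",d);c=eyes.get_calibration(n);print(n,c,(d>0).mean())
print(telemetry.get_state()['time'])
E
```

```text
{'time': 0.0, 'qpos': array([ 1.21061582e+00,  1.31177454e-01,  1.48930756e+00, -1.39286378e-05,
        1.52299596e+00, -8.53760261e-02]), 'dq': array([-0.00162449, -0.00122463,  0.00011403,  0.00165322,  0.00052346,
       -0.0010927 ]), 'joint_torque': array([ 3.15874504e-04, -5.69407225e+01, -5.00549626e+01, -1.77431452e-04,
        1.50914333e-02, -1.75243525e-05]), 'tcp_pos': array([0.16258586, 0.57696727, 0.23021917]), 'eef_rot': array([-4.30248378e-01, -3.11158261e+00,  2.89732659e-03]), 'contact_force': array([0.10927846, 0.08486246, 0.43346328]), 'wrist_torque': array([-0.03474115,  0.0211626 , -0.00161753]), 'finger_gap': 0.08563678351806993}
scene {'fx': 391.1182717693123, 'fy': 391.1182717693123, 'cx': 317.81449374258096, 'cy': 200.31524829753633, 'R': array([[ 0.86576435, -0.5004483 ,  0.00189686],
       [-0.39030266, -0.67757752, -0.62333982],
       [ 0.31323462,  0.53892504, -0.78194876]]), 't': array([-0.50441721,  0.34279117,  0.81747488])} 0.9960078125
side {'fx': 362.41929007256704, 'fy': 362.41929007256704, 'cx': 316.3402433260735, 'cy': 201.1187162247602, 'R': array([[-0.94731471, -0.3202616 ,  0.00522858],
       [-0.11212985,  0.31629416, -0.94201109],
       [ 0.30003621, -0.89296725, -0.335541  ]]), 't': array([0.59273411, 0.15301753, 0.82988912])} 0.995828125
wrist {'fx': 292.8137051225924, 'fy': 292.8137051225924, 'cx': 320.5722562519034, 'cy': 203.67390139757234, 'hand_eye': array([[ 9.08222099e-04, -9.58952063e-01, -2.83566776e-01,
         7.28384407e-02],
       [ 9.99999579e-01,  9.07948411e-04,  1.32394618e-04,
         1.06285447e-03],
       [ 1.30503912e-04, -2.83566777e-01,  9.58952484e-01,
        -1.42033453e-01],
       [ 0.00000000e+00,  0.00000000e+00,  0.00000000e+00,
         1.00000000e+00]])} 0.9958203125
0.15
```

View pics/scene0.png

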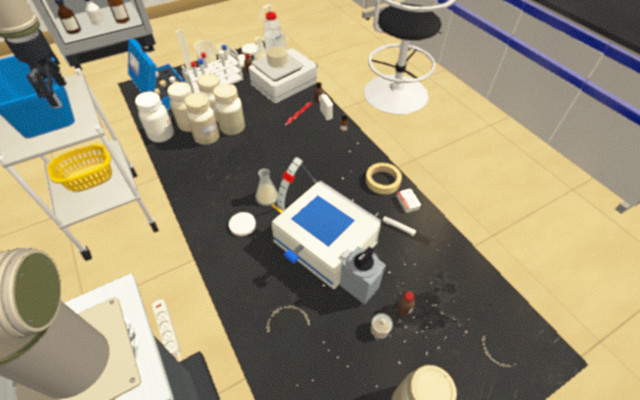

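View pics/side0.png

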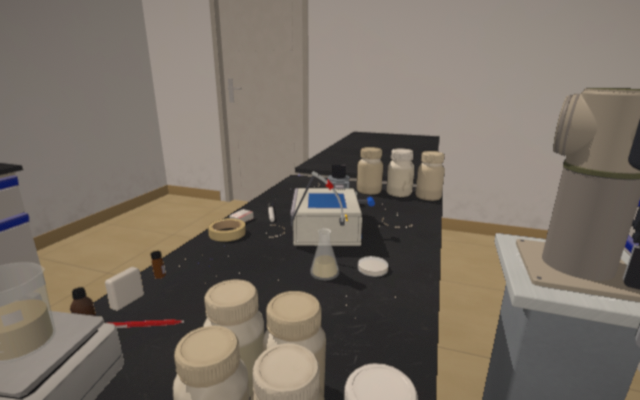

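View pics/wrist0.png

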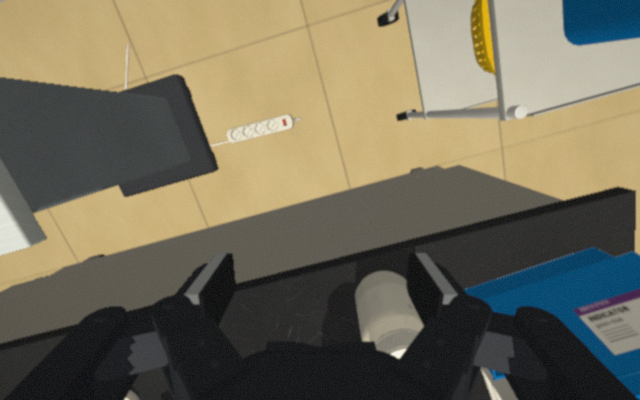

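The scene camera shows the chamber at about (330,230), with the handle at (291,256), the knob at (365,260), the red mark at (288,178) and the pointer at (278,209). Next I'll crop in and get rough 3D points.

```bash
cat > h.py <<'E'
import numpy as np,cv2
def unproj(c,d,u,v):
    z=d[v,u]; p=np.stack([(u-c['cx'])/c['fx']*z,(v-c['cy'])/c['fy']*z,z],-1)
    if 'Rwc' in c: return p@c['Rwc'].T+c['o']
    return (p-c['t'])@c['R']
def ray(c,u,v):
    r=np.array([(u-c['cx'])/c['fx'],(v-c['cy'])/c['fy'],1.])
    if 'Rwc' in c: return c['o'],c['Rwc']@r
    return -c['R'].T@c['t'],c['R'].T@r
def onz(c,u,v,z):
    o,r=ray(c,u,v); return o+r*(z-o[2])/r[2]
def tri(rays):
    A=np.zeros((3,3));b=np.zeros(3)
    for o,r in rays:
        r=r/np.linalg.norm(r);P=np.eye(3)-np.outer(r,r);A+=P;b+=P@o
    x=np.linalg.solve(A,b)
    res=[np.linalg.norm((np.eye(3)-np.outer(r,r)/(r@r))@(x-o)) for o,r in rays]
    return x,res
def wcal(c,s):
    R=cv2.Rodrigues(np.array(s['eef_rot'],float))[0];H=c['hand_eye']
    c=dict(c);c['Rwc']=R@H[:3,:3];c['o']=R@H[:3,3]+s['tcp_pos'];return c
E
python3 - <<'E'
from station import eyes
from h import *
for n,(x,y,w,h),k in(("scene",(220,140,200,200),3),("side",(270,150,130,130),4)):
    p=cv2.imread(f"pics/{n}0.png");d=np.load(f"pics/{n}0d.npy");c=eyes.get_calibration(n)
    cv2.imwrite(f"pics/{n}0c.png",cv2.resize(p[y:y+h,x:x+w],None,fx=k,fy=k,interpolation=cv2.INTER_CUBIC))
    hsv=cv2.cvtColor(p,cv2.COLOR_BGR2HSV)
    for nm,lo,hi in(("blue",(100,150,60),(125,255,255)),("red",(0,150,80),(6,255,255)),("red2",(174,150,80),(180,255,255)),("yel",(18,150,120),(32,255,255))):
        m=cv2.inRange(hsv,lo,hi);mm=np.zeros_like(m);mm[y:y+h,x:x+w]=m[y:y+h,x:x+w]
        N,L,st,ce=cv2.connectedComponentsWithStats(mm)
        for i in range(1,N):
            if st[i,4]<4: continue
            v,u=np.nonzero(L==i); X=unproj(c,d,u,v)
            print(n,nm,st[i],ce[i].round(1),np.median(X,0).round(3))
E
```

```text
scene blue [ 293  197   60   48 1472] [322.5 220. ] [0.596 0.003 0.098]
scene blue [284 249  15  14 117] [290.6 256.1] [ 0.486 -0.045  0.097]
scene red [282 171  13  12  87] [287.7 176.9] [0.56  0.102 0.176]
scene red [404 292  10  10  84] [408.6 296.4] [ 0.665 -0.246  0.072]
scene yel [272 205  10   8  35] [276.8 208.3] [0.522 0.095 0.092]
side blue [309 195  30  12 322] [323.1 200.6] [0.603 0.012 0.096]
side blue [340 195   5  12  24] [342.3 200.1] [ 0.556 -0.012  0.096]
side blue [367 197   8   9  53] [370.5 201.1] [ 0.485 -0.033  0.092]
side red [326 180   7   9  33] [329.1 184.9] [0.557 0.115 0.173]
side yel [345 215   2   5   6] [345.8 216.7] [0.521 0.087 0.09 ]
```

```bash
ls pics
```

```text
scene0.png
scene0c.png
scene0d.npy
side0.png
side0c.png
side0d.npy
wrist0.png
wrist0d.npy
```

View pics/scene0c.png

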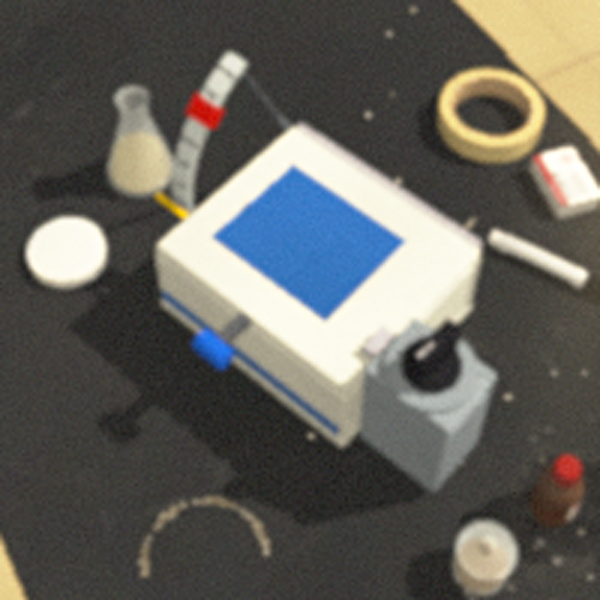

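View pics/side0c.png

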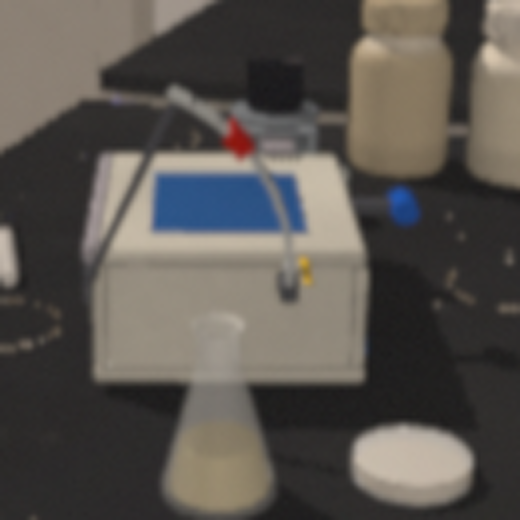

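The crops show the label, handle, knob bar and scale clearly. The flask stands right beside the scale. I'll estimate the chamber frame and then get a wrist view from above.

```bash
python3 - <<'E'
from station import ctrl,telemetry,eyes
from h import *
from scipy.spatial.transform import Rotation as Ro
n="scene";p=cv2.imread("pics/scene0.png");d=np.load("pics/scene0d.npy");c=eyes.get_calibration(n)
hsv=cv2.cvtColor(p,cv2.COLOR_BGR2HSV)
m=cv2.inRange(hsv,(100,150,60),(125,255,255));N,L,st,ce=cv2.connectedComponentsWithStats(m)
v,u=np.nonzero(L==L[220,322]);P=np.array([onz(c,a,b,.097)[:2] for a,b in zip(u,v)],np.float32)
r=cv2.minAreaRect(P*1000);print(r)
# white lid top via depth
vv,uu=np.mgrid[140:340,220:420];X=unproj(c,d,uu.ravel(),vv.ravel())
k=(X[:,2]>.088)&(X[:,2]<.108)&(X[:,0]>.45)&(X[:,0]<.72)&(abs(X[:,1])<.2)
T=X[k][:,:2].astype(np.float32)*1000;print(k.sum(),cv2.minAreaRect(T),np.median(X[k],0))
# knob black
k=(X[:,2]>.125)&(X[:,2]<.17)&(X[:,1]<-.05);print('knob',k.sum(),X[k].mean(0),X[k].min(0),X[k].max(0))
yaw=None
E
```

```text
((597.8970336914062, 6.1902313232421875), (92.05343627929688, 110.87651062011719), 18.928190231323242)
5509 ((575.7647705078125, 7.674774169921875), (220.4993438720703, 393.6380310058594), 19.155128479003906) [ 0.59168971 -0.01689801  0.09749511]
knob 349 [ 0.60433789 -0.1541204   0.14205375] [ 0.58519747 -0.17245256  0.12503723] [ 0.62888728 -0.12809265  0.16181168]
```

```bash
cat >> h.py <<'E'
from scipy.spatial.transform import Rotation as Ro
def down(yaw,tilt=0):  # tool x at world yaw, z down
    x=np.array([np.cos(yaw),np.sin(yaw),0]);z=np.array([0,0,-1.]);M=np.stack([x,np.cross(z,x),z],1)
    return Ro.from_matrix(M)*Ro.from_euler('y',tilt)
E
python3 - <<'E'
from station import ctrl,telemetry,eyes
from h import *
yaw=np.deg2rad(18.9);R2=lambda x,y:np.array([.599,-.007])+np.array([[np.cos(yaw),-np.sin(yaw)],[np.sin(yaw),np.cos(yaw)]])@[x,y]
rv=down(yaw+np.pi).as_rotvec()
for i,(x,y) in enumerate([(-75,-25),(-75,-100)]):
    pos=np.r_[R2(x/1e3,y/1e3),.30]
    q=ctrl.ik(pos,rv);print(pos,q)
    if q is None: break
    ctrl.movep(pos,rv);ctrl.dwell(.2)
    s=telemetry.get_state();p,d=eyes.capture("wrist")
    cv2.imwrite(f"pics/w{i+1}.png",p);np.savez(f"pics/w{i+1}.npz",d=d,rot=s['eef_rot'],pos=s['tcp_pos']);print(s['time'],s['tcp_pos'],s['qpos'])
E
```

```text
[ 0.53614153 -0.05494594  0.3       ] [-0.19727053 -0.05387649  1.55309414  0.          1.642375   -2.09793409]
2.9583 [ 0.53617219 -0.054433    0.29991693] [-1.96356146e-01 -5.37653194e-02  1.55313625e+00  5.07424853e-05
  1.64238903e+00 -2.09777938e+00]
[ 0.56043534 -0.12590234  0.3       ] [-0.31023664  0.04264735  1.45692968  0.          1.64201563 -2.21090019]
3.6083 [ 0.5603855  -0.12501231  0.30015611] [-3.08942413e-01  4.18282724e-02  1.45749114e+00  2.53515905e-04
  1.64215241e+00 -2.21066758e+00]
```

View pics/w1.png

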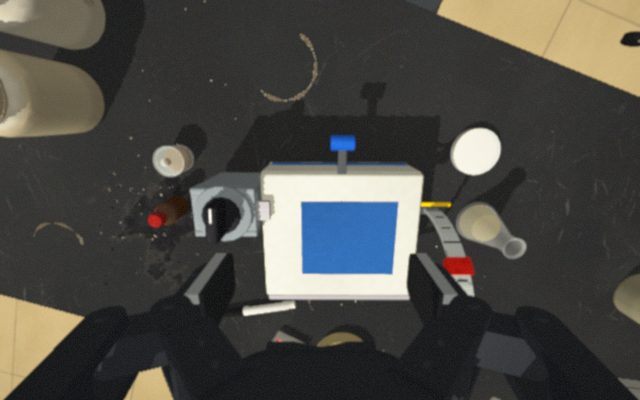

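View pics/w2.png

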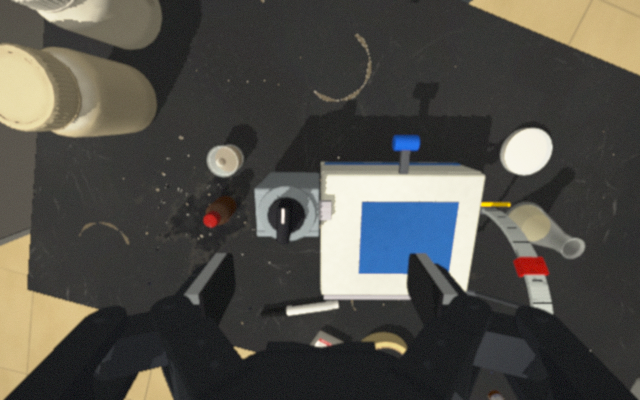

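Both wrist views show the knob bar at (212,216) and (283,217), the handle at (343,143) and (406,143), the pointer at (436,205) and (496,205), and the red mark at (459,266) and (531,267).

```bash
python3 - <<'E'
from station import eyes
from h import *
W=[]
for i in(1,2):
    z=np.load(f"pics/w{i}.npz");c=wcal(eyes.get_calibration("wrist"),dict(eef_rot=z['rot'],tcp_pos=z['pos']));W.append((cv2.imread(f"pics/w{i}.png"),z['d'],c))
R={}
for p,d,c in W:
    hsv=cv2.cvtColor(p,cv2.COLOR_BGR2HSV);hsv[250:,:240]=0
    for nm,lo,hi in(("blue",(100,150,60),(125,255,255)),("red",(0,150,80),(6,255,255)),("yel",(18,150,120),(32,255,255))):
        m=cv2.inRange(hsv,lo,hi);N,L,st,ce=cv2.connectedComponentsWithStats(m)
        for j in range(1,N):
            if st[j,4]<60: continue
            v,u=np.nonzero(L==j);X=unproj(c,d,u,v)
            print(nm,st[j],ce[j].round(1),np.median(X,0).round(4))
            if nm=="blue" and 100<st[j,4]<600 and st[j,1]<150 and st[j,3]>10: R.setdefault("handle",[]).append(ray(c,*ce[j]))
            if nm=="blue" and st[j,4]>3000:
                P=np.array([onz(c,a,b,.097)[:2] for a,b in zip(u,v)],np.float32)*1000;print(cv2.minAreaRect(P))
                R.setdefault("label",[]).append(ray(c,*ce[j]))
            if nm=="red" and ce[j][0]>400:R.setdefault("red",[]).append(ray(c,*ce[j]))
            if nm=="yel":R.setdefault("yel",[]).append(ray(c,*ce[j]))
    vv,uu=np.mgrid[150:280,150:330];uu=uu.ravel();vv=vv.ravel();X=unproj(c,d,uu,vv)
    k=(X[:,2]>.147)&(X[:,2]<.17);print('bar',k.sum(),uu[k].mean(),vv[k].mean(),X[k].mean(0),np.median(X[k,2]),cv2.minAreaRect(X[k][:,:2].astype(np.float32)*1000))
    R.setdefault("bar",[]).append(ray(c,uu[k].mean(),vv[k].mean()))
    # lid top
    vv,uu=np.mgrid[120:340,150:500];X=unproj(c,d,uu.ravel(),vv.ravel());k=(X[:,2]>.085)&(X[:,2]<.12)
    m=np.zeros((220,350),np.uint8);m.ravel()[k]=255;m=cv2.morphologyEx(m,cv2.MORPH_OPEN,np.ones((25,25)));q=(m.ravel()>0)
    print('lid',cv2.minAreaRect(X[q][:,:2].astype(np.float32)*1000),np.median(X[q,2]))
for k in R: print(k,len(R[k]),tri(R[k]))
E
```

```text
blue [330 135  26  17 409] [342.5 142.5] [ 0.4861 -0.0434  0.0972]
blue [ 302  203   95   70 6391] [348.1 237.1] [0.5939 0.0039 0.0973]
((596.5841064453125, 4.845848083496094), (94.86891174316406, 116.41242218017578), 18.993743896484375)
red [147 211  20  17 231] [156.4 219.4] [ 0.6647 -0.2433  0.0705]
red [443 257  32  19 467] [458.8 265.5] [0.5582 0.1022 0.1758]
yel [421 202  30   5 148] [435.5 204. ] [0.5202 0.0934 0.0913]
bar 607 212.40527182866558 223.25864909390444 [ 0.60432744 -0.14848328  0.15575009] 0.1567210367937747 ((606.313232421875, -149.4839324951172), (41.53569412231445, 14.418676376342773), 14.980205535888672)
lid ((596.8854370117188, -14.716651916503906), (158.67913818359375, 214.4378662109375), 1.335984706878662) 0.09674395561031368
blue [392 135  29  17 437] [405.9 142.5] [ 0.4861 -0.0439  0.0972]
blue [ 360  203   98   70 5845] [405.2 234.5] [ 0.5898 -0.0013  0.0973]
((596.6503295898438, 4.900260925292969), (94.9587631225586, 116.54674530029297), 19.011821746826172)
red [203 211  18  17 223] [211.3 218.9] [ 0.6643 -0.2439  0.0705]
red [513 257  36  20 548] [530.2
[... 360 characters left out ...]
047, 209.04608154296875), 33.37751770019531) 0.09668939495538398
handle 2 (array([ 0.48618694, -0.04290294,  0.09116216]), [np.float64(2.8924813095154587e-05), np.float64(2.8924813095169678e-05)])
label 2 (array([0.59615306, 0.00550141, 0.08797497]), [np.float64(0.0016249762089747522), np.float64(0.0016249762089744027)])
red 2 (array([0.56100813, 0.10793582, 0.1676166 ]), [np.float64(0.00013841943500538694), np.float64(0.0001384194350054801)])
yel 2 (array([0.51881676, 0.09157621, 0.09423256]), [np.float64(6.537729058937891e-06), np.float64(6.537729059100967e-06)])
bar 2 (array([ 0.60671675, -0.14982928,  0.15058663]), [np.float64(2.4713507008842423e-05), np.float64(2.4713507008513585e-05)])
```

The measurements agree. The handle and knob put the chamber origin at the same spot within 1 mm, about (0.599,-0.0045) with yaw 19.0°. The knob bar top is at z=0.157 and the handle at z=0.091. Now the knob.

```bash
cat >> h.py <<'E'
YAW=np.deg2rad(19.0);O=np.array([.5992,-.0045])
def C(x,y,z): 
    return np.r_[O+np.array([[np.cos(YAW),-np.sin(YAW)],[np.sin(YAW),np.cos(YAW)]])@[x,y],z]
E
python3 - <<'E'
from station import ctrl,telemetry,eyes
from h import *
rv=down(YAW+np.pi-.03).as_rotvec();K=np.array([.6066,-.1496])
print(C(-.04,-.1395,.151))
ctrl.movep(np.r_[K,.22],rv);ctrl.gripper_to(.05)
print(ctrl.move_linear(np.r_[K,.135],max_speed=.08,until_force=12))
ctrl.gripper_to(.0)
s=telemetry.get_state();print({k:np.round(s[k],3) for k in('time','tcp_pos','qpos','contact_force','wrist_torque','finger_gap')})
p,d=eyes.capture("side");cv2.imwrite("pics/s1.png",cv2.resize(p[120:280,250:450],None,fx=4,fy=4));
E
```

```text
[ 0.60679601 -0.14942257  0.151     ]
False
{'time': np.float64(6.2), 'tcp_pos': array([ 0.607, -0.151,  0.136]), 'qpos': array([-3.240e-01,  2.570e-01,  1.521e+00, -1.000e-03,  1.361e+00,
       -2.196e+00]), 'contact_force': array([ 1.741, -3.933,  1.786]), 'wrist_torque': array([-0.634, -0.362,  0.09 ]), 'finger_gap': np.float64(0.012)}
```

View pics/s1.png

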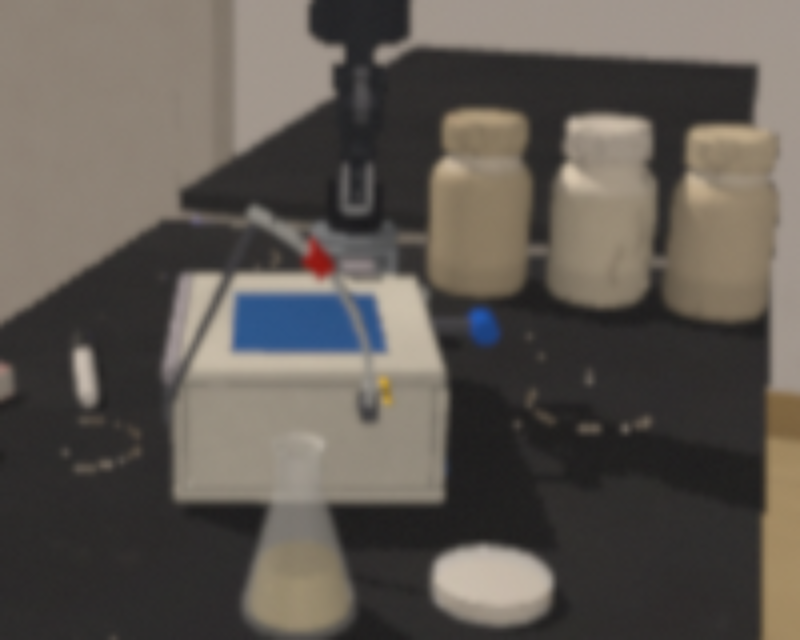

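The bar is gripped (gap 12 mm, small side force), so I'll turn it.

```bash
python3 - <<'E'
from station import ctrl,telemetry,eyes
from h import *
q0=telemetry.get_state()['qpos'].copy()
for a in(.5,1.0,1.4,1.5):
    q=q0.copy();q[5]+=a;ctrl.move_joints(q)
    s=telemetry.get_state();print(s['time'],s['qpos'][5]-q0[5],s['contact_force'].round(1),s['wrist_torque'].round(2),round(s['finger_gap'],4))
    if abs(s['wrist_torque'][2])>2: break
ctrl.dwell(.2)
p,d=eyes.capture("scene");cv2.imwrite("pics/c2.png",cv2.resize(p[140:340,220:420],None,fx=3,fy=3))
E
```

```text
6.8 0.49651468137724786 [ 1.7 -2.2 -0.4] [-0.11 -0.23 -0.07] 0.0127
7.35 0.995142859652812 [ 1.7 -2.6 -1.9] [-0.32 -0.44 -0.03] 0.0125
7.8167 1.3940339443568694 [ 2.7 -4.6 -2.9] [-0.5  -0.52 -0.11] 0.0126
8.0667 1.49316647162878 [ 2.6 -3.8 -2.6] [-0.67 -0.61  0.76] 0.0126
```

View pics/c2.png

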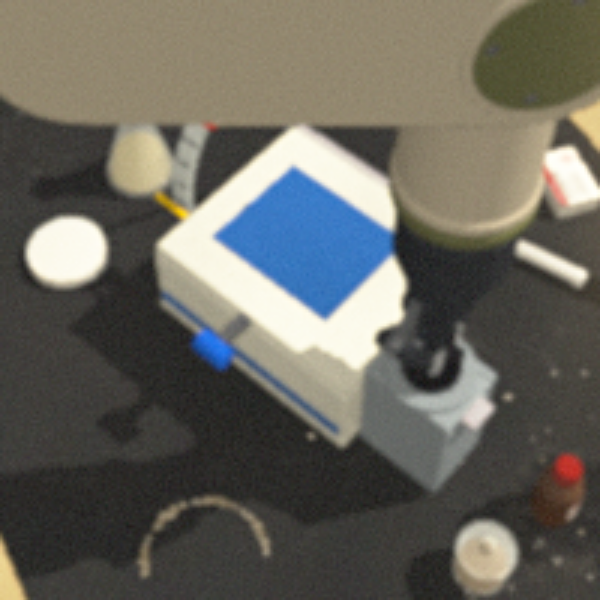

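The bolt is drawn back and the torque rose at the end, so the knob is at its stop. Next I'll release it and move to the handle.

```bash
python3 - <<'E'
from station import ctrl,telemetry,eyes
from h import *
ctrl.gripper_to(.06)
s=telemetry.get_state();ctrl.move_linear(np.r_[s['tcp_pos'][:2],.22],max_speed=.2)
rv=down(YAW+np.pi).as_rotvec();Hh=np.array([.4860,-.0435])
ctrl.movep(np.r_[Hh,.20],rv);ctrl.dwell(.1)
s=telemetry.get_state();p,d=eyes.capture("wrist");cv2.imwrite("pics/w3.png",p)
print(s['time'],s['tcp_pos'])
print(ctrl.move_linear(np.r_[Hh,.070],max_speed=.1,until_force=10))
s=telemetry.get_state();print(s['tcp_pos'],s['contact_force'])
p,d=eyes.capture("side");cv2.imwrite("pics/s3.png",cv2.resize(p[120:280,250:450],None,fx=4,fy=4));
E
```

```text
10.7667 [ 0.48614778 -0.04373813  0.19978038]
False
[ 0.48665322 -0.04361961  0.07078812] [ 0.10568389 -0.86331168 -0.28801092]
```

View pics/w3.png

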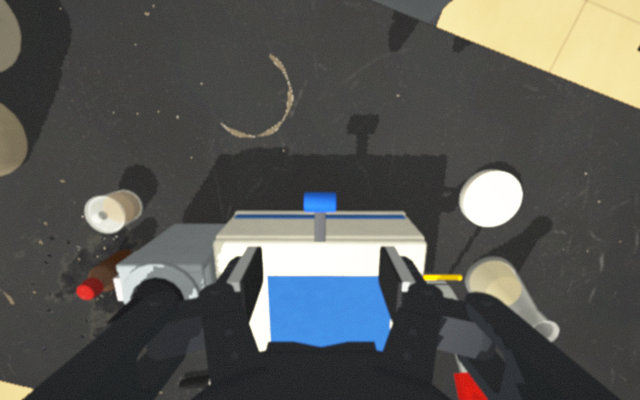

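View pics/s3.png

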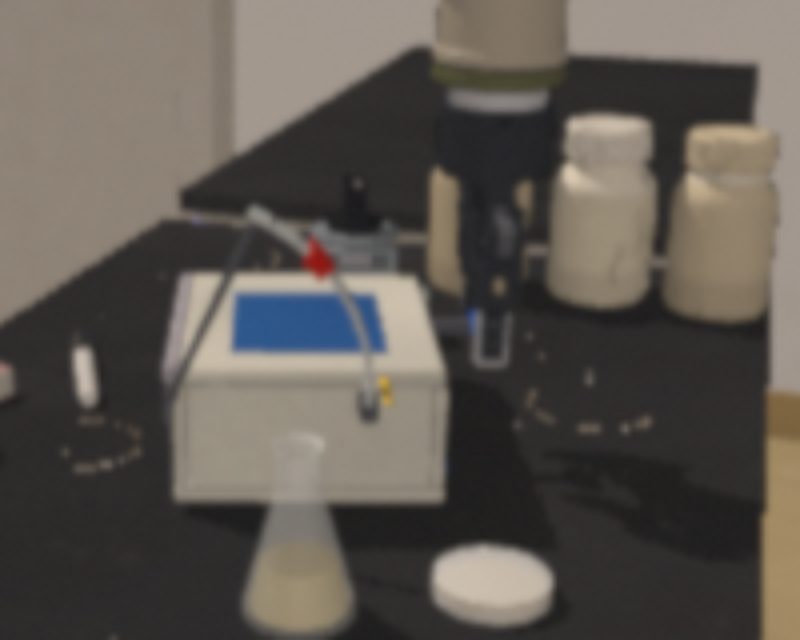

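```bash
python3 - <<'E'
from station import ctrl,telemetry,eyes
from h import *
ctrl.gripper_to(.0)
s=telemetry.get_state();print({k:np.round(s[k],3) for k in('time','tcp_pos','contact_force','wrist_torque','finger_gap')})
E
```

```text
{'time': np.float64(12.708), 'tcp_pos': array([ 0.486, -0.044,  0.071]), 'contact_force': array([ 0.236, -5.325,  1.396]), 'wrist_torque': array([-0.733, -0.043,  0.002]), 'finger_gap': np.float64(0.027)}
```

```bash
cat > lift.py <<'E'
from station import ctrl,telemetry,eyes
from h import *
P0=np.array([.486,-.0437,.0705])
def goto(a0,a1,n,v=.08):
    for a in np.linspace(a0,a1,n+1)[1:]:
        t=.205*(1-np.cos(a));ctrl.move_linear(P0+[t*np.cos(YAW),t*np.sin(YAW),.205*np.sin(a)],max_speed=v)
    s=telemetry.get_state();print(a1,{k:np.round(s[k],3) for k in('time','tcp_pos','contact_force','wrist_torque','finger_gap')})
def side(name):
    p,d=eyes.capture("side");cv2.imwrite(f"pics/{name}.png",p);np.save(f"pics/{name}.npy",d);cv2.imwrite(f"pics/{name}c.png",cv2.resize(p[150:230,290:390],None,fx=7,fy=7,interpolation=cv2.INTER_CUBIC))
E
python3 - <<'E'
from lift import *
goto(0,.3,3);side("l1");goto(.3,.65,3);ctrl.dwell(.2);side("l2")
p,d=eyes.capture("scene");cv2.imwrite("pics/l2s.png",p)
s=telemetry.get_state();p,d=eyes.capture("wrist");cv2.imwrite("pics/l2w.png",p);np.savez("pics/l2w.npz",d=d,rot=s['eef_rot'],pos=s['tcp_pos'])
E
```

```text
0.3 {'time': np.float64(13.933), 'tcp_pos': array([ 0.495, -0.042,  0.13 ]), 'contact_force': array([ 3.425, -6.748, -5.706]), 'wrist_torque': array([-1.2  , -0.3  ,  0.056]), 'finger_gap': np.float64(0.027)}
0.65 {'time': np.float64(15.333), 'tcp_pos': array([ 0.525, -0.031,  0.193]), 'contact_force': array([-0.093, -8.927, -5.115]), 'wrist_torque': array([-1.547,  0.208,  0.012]), 'finger_gap': np.float64(0.027)}
```

View pics/l2c.png

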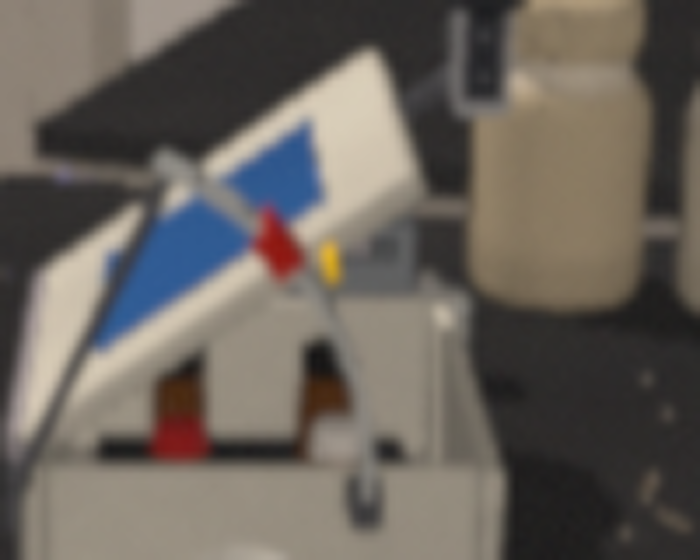

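View pics/l2s.png

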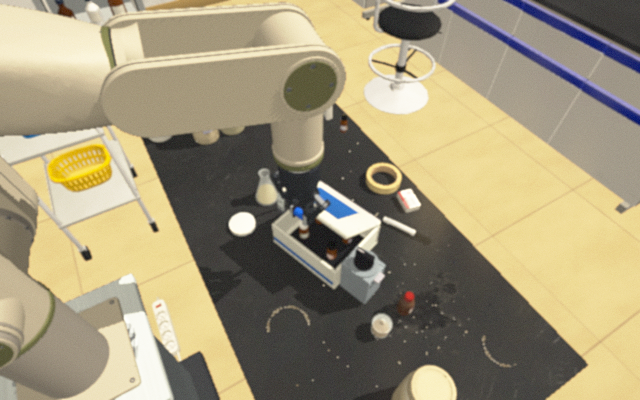

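View pics/l2w.png

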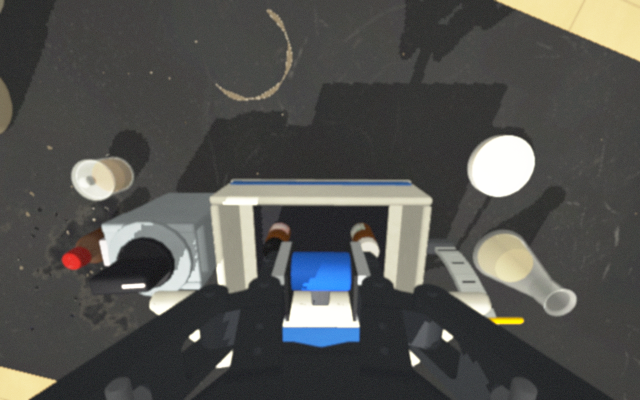

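The pointer is just below the mark in the side view: yellow at crop (330,263), red at (277,242). I'll work out both angles from the rays.

```bash
cat > ang.py <<'E'
from station import eyes
from h import *
def cen(p,lo,hi,box):
    m=cv2.inRange(cv2.cvtColor(p,cv2.COLOR_BGR2HSV),lo,hi);x0,x1,y0,y1=box;mm=np.zeros_like(m);mm[y0:y1,x0:x1]=m[y0:y1,x0:x1]
    N,L,st,ce=cv2.connectedComponentsWithStats(mm)
    j=1+np.argmax(st[1:,4]) if N>1 else 0
    return (ce[j],st[j,4]) if j else None
RED=((0,150,80),(6,255,255));YEL=((18,120,110),(34,255,255))
def tc(X):
    a=np.array(X[:2])-O;return np.array([a@[np.cos(YAW),np.sin(YAW)],a@[-np.sin(YAW),np.cos(YAW)],X[2]])
def ony(c,px,y):
    o,r=ray(c,*px);n=np.array([-np.sin(YAW),np.cos(YAW),0]);yo=(o[:2]-O)@n[:2]
    return tc(o+r*(y-yo)/(r@n))
def ang(P): return np.arctan2(P[2]-.091,.085-P[0]),np.hypot(P[2]-.091,.085-P[0])
E
python3 - <<'E'
from ang import *
cs=eyes.get_calibration("side")
for n in("side0","l1","l2"):
    p=cv2.imread(f"pics/{n}.png");y=cen(p,*YEL,(318,356,160,225));r=cen(p,*RED,(318,345,170,200));print(n,y,r)
    for yy in(.112,.117,.120): print("  yel y",yy,ang(ony(cs,y[0],yy)),"red",ang(ony(cs,r[0],yy)))
rays=[ray(cs,*cen(cv2.imread("pics/side0.png"),*RED,(318,345,170,200))[0])]
c=eyes.get_calibration("scene");px=cen(cv2.imread("pics/scene0.png"),*RED,(275,300,165,190))[0];rays.append(ray(c,*px))
for i in(1,2):
    z=np.load(f"pics/w{i}.npz");c=wcal(eyes.get_calibration("wrist"),dict(eef_rot=z['rot'],tcp_pos=z['pos']))
    rays.append(ray(c,*cen(cv2.imread(f"pics/w{i}.png"),*RED,(430,560,240,290))[0]))
for s in([0,1,2,3],[0,1],[0,2],[0,3],[1,2],[1,3]):
    x,res=tri([rays[k] for k in s]);X=tc(x);print(s,X.round(4),np.round(res,4),ang(X))
E
```

```text
side0 (array([346.  , 217.25]), np.int32(12)) (array([329.09090909, 184.90909091]), np.int32(33))
  yel y 0.112 (np.float64(-0.022325480151954964), np.float64(0.12933125366836656)) red (np.float64(0.7373827725214135), np.float64(0.11737728202174005))
  yel y 0.117 (np.float64(-0.006618560437150512), np.float64(0.12882157981554895)) red (np.float64(0.7482250555630477), np.float64(0.1182517176120723))
  yel y 0.12 (np.float64(0.002864010503744804), np.float64(0.12853112605903874)) red (np.float64(0.7546533584589088), np.float64(0.11878297264579045))
l1 (array([344.25      , 202.33333333]), np.int32(12)) (array([329.2 , 184.45]), np.int32(20))
  yel y 0.112 (np.float64(0.27946228094343917), np.float64(0.12885701702468363)) red (np.float64(0.7430872312306396), np.float64(0.11831235120023643))
  yel y 0.117 (np.float64(0.2938269967902777), np.float64(0.12893691786878989)) red (np.float64(0.7537681358482595), np.float64(0.11918818192207802))
  yel y 0.12 (np.float64(0.3024362426387048), np.float64(0.12899761550577918)) red (np.float64(0.7601012430098767), np.float64(0.11972013037398202))
l
[... 551 characters left out ...]
4))
[0, 1, 2, 3] [-0.0011  0.1162  0.1715] [0.0006 0.0014 0.0008 0.0004] (np.float64(0.7514407039359041), np.float64(0.1178759746162423))
[0, 1] [-0.0008  0.1161  0.1717] [0.001 0.001] (np.float64(0.7545921326363185), np.float64(0.11775014329260358))
[0, 2] [-0.0017  0.1167  0.1714] [0. 0.] (np.float64(0.7476224639475963), np.float64(0.11820778198701548))
[0, 3] [-0.0015  0.1159  0.1712] [0.0002 0.0002] (np.float64(0.7475212589742993), np.float64(0.1179777912077793))
[1, 2] [-0.0017  0.1154  0.1733] [0.0011 0.0011] (np.float64(0.7594223866090295), np.float64(0.1195011574522682))
[1, 3] [-0.0035  0.1122  0.1768] [0.0008 0.0008] (np.float64(0.7695502356891588), np.float64(0.12328195176334251))
```

```bash
python3 - <<'E'
from lift import *
from ang import *
goto(.65,.775,2,.05);ctrl.dwell(.4);side("l3")
s=telemetry.get_state();print(s['tcp_pos'],np.arcsin((s['tcp_pos'][2]-.0708)/.205))
cs=eyes.get_calibration("side");p=cv2.imread("pics/l3.png")
y=cen(p,*YEL,(318,356,160,225));r=cen(p,*RED,(318,345,170,200));print(y,r)
for yy in(.112,.117,.12):print(ang(ony(cs,y[0],yy)),ang(ony(cs,r[0],yy)))
p,d=eyes.capture("scene");cv2.imwrite("pics/l3s.png",cv2.resize(p[140:240,240:340],None,fx=6,fy=6,interpolation=cv2.INTER_CUBIC))
E
```

```text
0.775 {'time': np.float64(16.5), 'tcp_pos': array([ 0.54 , -0.026,  0.212]), 'contact_force': array([-1.11 , -9.034, -5.593]), 'wrist_torque': array([-1.555,  0.539, -0.106]), 'finger_gap': np.float64(0.027)}
[ 0.54001999 -0.02613215  0.21182557] 0.758632536794605
(array([332.85714286, 182.42857143]), np.int32(14)) (array([329.03571429, 185.25      ]), np.int32(28))
(np.float64(0.7268559741054218), np.float64(0.12794552028433667)) (np.float64(0.732738027787201), np.float64(0.1167301221121156))
(np.float64(0.7369441424218253), np.float64(0.12874109048311347)) (np.float64(0.7437027592941483), np.float64(0.11760267758256697))
(np.float64(0.7429370625756944), np.float64(0.12922465946850623)) (np.float64(0.7502033918766187), np.float64(0.11813291703298189))
```

View pics/l3c.png

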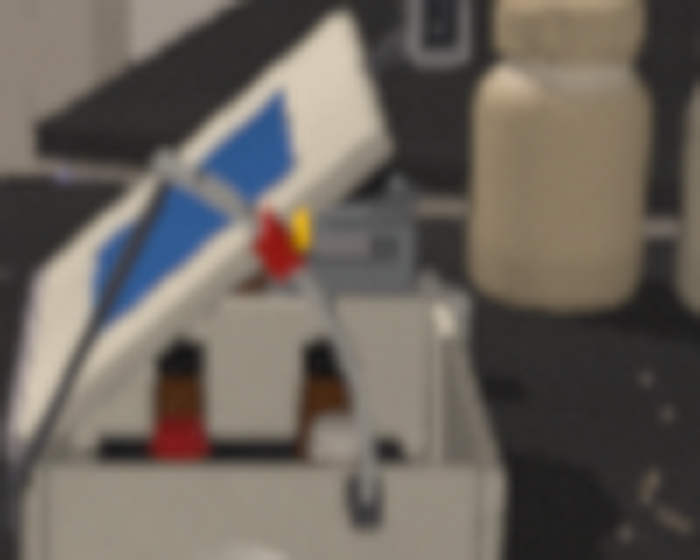

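View pics/l3s.png

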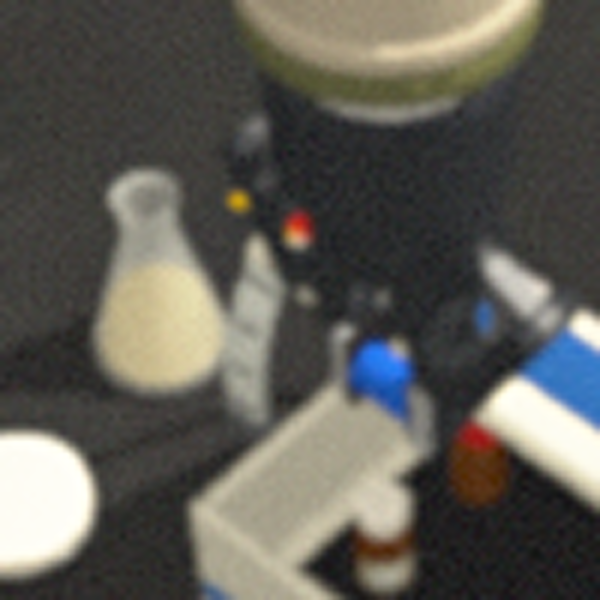

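Pointer and mark agree within 0.007 rad in the side view (0.737 and 0.744). A mean over all cameras puts the mark at about 0.75. I'll nudge up 0.01 rad and check that it is still.

```bash
python3 - <<'E'
from lift import *
from ang import *
goto(.775,.785,1,.02);ctrl.dwell(1.)
cs=eyes.get_calibration("side")
for i in range(4):
    side(f"l4{i}");p=cv2.imread(f"pics/l4{i}.png")
    y=cen(p,*YEL,(318,356,160,225));r=cen(p,*RED,(318,345,170,200))
    print([round(ang(ony(cs,q[0],.117))[0],3) for q in(y,r)],telemetry.get_state()['tcp_pos'])
s=telemetry.get_state();print(s['time'],s['contact_force'],s['finger_gap'],abs(s['dq']).max(),np.arcsin((s['tcp_pos'][2]-.0708)/.205))
p,d=eyes.capture("scene");cv2.imwrite("pics/l4s.png",cv2.resize(p[140:340,220:420],None,fx=3,fy=3))
E
```

```text
0.785 {'time': np.float64(17.25), 'tcp_pos': array([ 0.541, -0.026,  0.213]), 'contact_force': array([-1.678, -9.987, -5.783]), 'wrist_torque': array([-1.645,  0.754, -0.15 ]), 'finger_gap': np.float64(0.027)}
[np.float64(0.752), np.float64(0.741)] [ 0.54112793 -0.02576054  0.21311619]
[np.float64(0.752), np.float64(0.741)] [ 0.54111172 -0.02574193  0.21308647]
[np.float64(0.752), np.float64(0.741)] [ 0.54113476 -0.02572719  0.21310511]
[np.float64(0.752), np.float64(0.741)] [ 0.5411303  -0.02575443  0.21311083]
18.45 [-1.635452   -9.44286576 -4.90573927] 0.02683896330294429 0.0012343246645055224 0.7673066752642754
```

View pics/l43c.png

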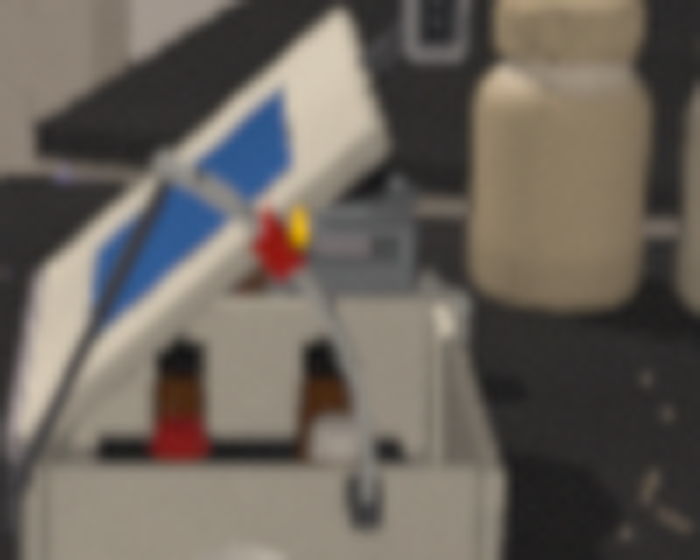

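View pics/l4s.png

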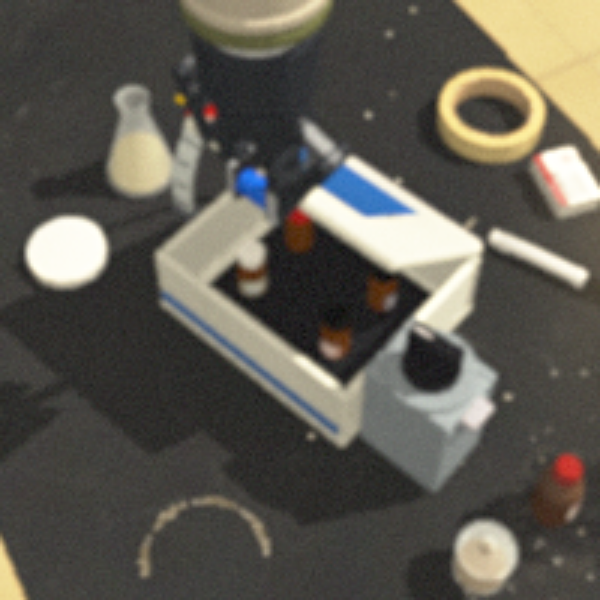

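The pointer sits at the mark (0.752 against 0.741–0.751 rad), the lid is still, and the glassware hasn't moved. Handing in.

```bash
python3 - <<'E'
from station import ctrl,telemetry
ctrl.close_job();s=telemetry.get_state();print(s['time'],s['tcp_pos'],s['finger_gap'])
E
```

```text
the job is handed in; nothing more can be done
the job is handed in; nothing more can be done
```

I turned the clamp knob clockwise to its stop, lifted the lid by its blue handle to the red mark, and handed the job in with the gripper still holding it. No verdict is reported.

- **Knob:** the gripper turned it about 1.49 rad, and the torque rose at the end as it met the stop. The pictures show the bolt drawn clear of the lid.
- **Lid angle:** in the last side-camera pictures the pointer was at 0.752 rad and the mark at 0.741 rad. The mean over all cameras put the mark at about 0.751 rad. Either way the difference is within 0.011 rad, against the 0.07 rad allowed.
- **Hold:** the lid was still in four pictures in a row. The finger gap was 27 mm on the 28 mm handle, with about 5 N of downward pull. The clock stood at about 18.5 s of the 48 s allowed.
- **Surroundings:** the four bystanders look unmoved in the last scene picture. The red mark's position in the side view stayed within about a pixel (about 3 mm).

Two checks disagreed or fell short:
- **Arm-based angle:** the lid angle worked out from the arm's own position read 0.767 rad, about 0.015 above the camera value. That is about 0.026 rad from the lowest mark reading, so still well inside the tolerance.
- **Single view at the end:** the gripper hid much of the scene camera's view of the scale, so the final alignment rests mainly on the side camera.

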